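Lock the flow-cell cartridge into the detector

ROBOT

A 6-joint arm with a two-finger parallel gripper is mounted at the origin on a cart in front of the work surface, level with it; the furniture and walls round the work are solid. World frame = base frame: x ahead of the robot, y to its left, z up, the work surface at z = 0. Lengths are in m, angles in rad, forces in N, time in s.
With the tool pointing down it reaches from about 0.325 to 0.9 m from the base axis. Payload 3.5 kg.
Tool frame: the origin (TCP) lies on the centre line of the jaws, within the pads' length; the fingertips stand 11 mm ahead of it and the grasp point (between the pads) lies 8 mm behind it; z points along the fingers, y is the line along which they close (so a half turn about z gives the same grasp; the last joint's range is limited). The gripper opens to 85 mm and grips with 20 to 120 N. Pads are 22 mm wide; open, the fingers measure 114 mm over their backs; the gripper's body (76 mm by 85 mm) begins 54 mm behind the grasp point. The pads swing forward as they close: fully open they stand 13 mm farther back than shut.
Start: joints at [-1.349, 0.276, -0.026, 1.268, 0, 1.467], TCP at [0.199, -0.592, 0.242] pointing down, gripper open.
Joint ranges: [-3.12, 3.12], [-0.85, 1.88], [-1.08, 1.24], [-1.95, 2.15], [-1.57, 1.53], [-3.14, 3.14]. Speed limits (rad/s): [2.57, 2.57, 3.14, 3.14, 3.14, 3.14].

INTERFACE

Orientations are given as a rotation vector (axis times angle).
In Python, from station import observe, capture, job_done, regions_of, pinpoint gives the robot as it stands. The module is installed in compiled form; this text tells all that it offers.
- The arm moves only by the tool jog_arm, never from a script. Its arguments are lists of equal length, an entry for each row: "delta_pos": the shift along the tool's x, y, z normalised to -1 to 1, where 1 is 2.5 cm, a list of three; "rot": the turn, a rotation vector about the tool's x, y, z normalised to -1 to 1, where 1 is 0.15 rad, a list of three; "hand": the opening, from -1 (shut) to 1 (fully open). In form: {"delta_pos": [[tx, ty, tz], ...], "rot": [[wx, wy, wz], ...], "hand": [hand, ...]}. A call has 1 to 10 rows; each row shifts and turns the commanded pose from where the row before left it, along the tool's axes as they then stand; what a row does not reach is not made up. A row lasts 1/8 s, in which the tool goes at most 62.5 mm and 10.7 degrees, less where a joint would pass 70% of its speed; a pose out of reach is approached as far as the arm can. A call with a number of a shift or a turn outside -1 to 1 is refused whole. A call with a gripper value outside its range is refused whole. The fingers move at their own pace and stop on an object; the grip force is fixed at half the most. Time passes only in rows, so rows that do not move let the fingers close. It gives the time, the measured TCP pose, the force, the opening and the grip force at its end, in the units of the state.
- observe(): the state, without advancing time (a new reading comes with each control period).
- capture(name): name is "scene" or "top"; returns a dict with "img" (384x512x3 uint8, red, green, blue), "fx", "fy", "cx", "cy" (pixels), "T" (4x4, takes a point from camera to world coordinates). Camera axes: x right, y down, z forward; pixel columns grow to the right and rows downward; lengths in m; the calibration is good to about 2 mm. A picture is of the moment at which its call begins. There is no depth.
- job_done(): hands the job in; it is judged then, once.
Trained networks look in the newest picture that a camera, given by its name, has taken for a name from the list of things; names that differ only in an ending like _2 or _b are one class to them, and where a whole thing is asked for, a point or a joint stands for the part that bears it (a point fixed in the world has none). Each returns a list of dicts, best first, with "p" (0 to 1); they miss things now and then, are a little off and sometimes report something else, mostly with a low value. They report only what shows in the picture. A call takes as long as a camera call. They do not tell look-alikes from the thing itself.
- regions_of(camera, target): "mask" (384x512 bool, what is visible of it).
- pinpoint(camera, target): "point" ([x, y, z] in m, in the coordinates of the camera as it stood for that picture, good to about 4 mm: a listed point, or the origin of a listed thing).
The state is a dict: "t": time; "joint_pos": joint angles; "joint_velocities": joint speeds; "joint_efforts": joint torques, N m; "tcp_pos": TCP position; "tool_rot": TCP orientation; "force": force on the tool from outside, world axes, zero at the start; "moment": the same for the moment, N m; "finger_gap": finger opening in m; "finger_force": force on a finger pad.
Only numpy, scipy, OpenCV 4.12 (cv2) and the standard library are available. Lean on these libraries where they do the work, as an engineer would, in place of code of your own. Each camera call takes 0.05 s, during which the arm holds its last target. There are 200 camera calls.

TASK

Push the flow-cell cartridge fully home in its guide on the detector. Then take the blue T-key from the tool stand, seat its square tip in the recess of the lock knob, and with it turn the lock clockwise until it clicks over and its tab stands across the front of the cartridge. Put the blue key back upright in its empty hole in the stand, and leave the orange key and the other things on the bench where they are.

Things in the scene. Friction and masses are not known exactly. Their poses are not given: they have to be found in the camera images.
- detector: White unit, grey optics housing at its back, fixed, 180 x 170 mm. Origin: centre of underside; x to its back, y left. Deck 60 mm above worktop. Two 10 mm high steel rails, 45.6 mm apart, x = -88 to +37 mm, guide the cartridge along x at y = +22 mm; the housing (55 mm above deck, front at x = +40 mm) is the end stop. Lock axis at x = -54.5, y = -34 mm; right of it a spring strut, 15 mm high.
- cell_home (a point): Where the cartridge's origin lies when it is fully home against the end stop: on the deck, in the guide. Axes as the detector's.
- cartridge: Loose black flow-cell cartridge, 85 x 44 x 30 mm (x, y, z), 0.2 to 0.4 kg, with a flat aluminium front plate at x = -42.5 mm and two fixed plugs, red and blue, on top (up to 44 mm above the underside). Origin: centre of its underside; x points to the back along the guide. It starts in the guide, 18 to 40 mm short of home.
- lock (a joint): Turn of the lock knob, rad: 0 = open (tab points about to the detector's front), grows clockwise seen from above to the stop at 1.25 (locked: tab points to the detector's +y, across the cartridge's front). An over-centre spring resists with about 0.1 Nm at first, less towards its dead point at 0.75, then snaps the knob on to the stop: the click. Let go before, it springs back. Starts open.
- lock_socket (a point): Centre of the mouth of the square recess in the lock knob's top (39 mm across, red knurled rim), 36 mm above the deck. Turns with the knob: x and y parallel to the recess's sides, y along the steel tab (48 mm from the axis, 13 to 21 mm above the deck). Recess 11.5 x 11.5 mm, 15 mm deep, 2 mm lead-in.
- key_blue: Loose T-key with blue handle, 0.14 kg, upright in one of the stand's two holes. Origin: lower end of its tip, on its axis; z up the shank. Square tip 10 x 10 mm, 14 mm long, sides parallel to x and y; above it a round 14 mm shank, too thick for the recess (seated, the tip ends 14 mm below the mouth). Handle bar along y: 90 mm long, 16 mm thick, 18 mm high, centred 100 mm above the origin.
- key_orange: The same T-key with an orange handle and a thin round tip, standing in the stand's other hole; not needed.
- stand: Fixed wooden tool block, 74 x 160 mm, 50 mm high. Origin: centre of its underside; z up. Two round holes, 16 mm wide, 40 mm deep (floor 10 mm above the worktop), 3 mm lead-in, at y = -40 and +40 mm.
- hole_a (a point): Centre of the mouth of the stand's hole at y = -40 mm, 50 mm above the worktop.
- hole_b (a point): Centre of the mouth of the stand's hole at y = +40 mm, 50 mm above the worktop.
- ferrule_jar: White jar with a red lid, 46 mm across, 64 mm high; origin: centre of its underside. A bystander.
- amber_bottle: Small bottle with a blue cap, 56 mm across, 104 mm high; origin: centre of its underside. A bystander.
- beaker: Clear beaker, 60 mm across, 70 mm high; origin: centre of its underside. A bystander.
There are look-alikes about, which are no part of the job. There is more than one size of the key_blue; the one meant has the size given above.

How it is judged:
On the way, in this order (a step that is already met when the one before it is completed fails the run):
1. the cartridge is pushed home: within 3 mm of the end stop (distance between cartridge and cell_home below 0.003 m), for 0.2 s.
2. the blue key's tip is seated in the lock's recess, at least 9 mm deep (horizontal distance between key_blue and lock_socket below 0.003 m and z of key_blue in the frame of lock_socket below -0.009 m), for 0.1 s.
3. the lock is turned past its click with the blue key in the recess (value of joint lock above 1.1 rad and horizontal distance between key_blue and lock_socket below 0.004 m and z of key_blue in the frame of lock_socket below -0.006 m), for 0.1 s.
At the end, for the whole second after the job is handed in: The cartridge is within 4 mm of its home position, the lock stands past its click at 1.15 rad or more, and the blue key stands at rest and upright (within 0.15 rad) in a hole of the stand, at least 30 mm deep (distance between cartridge and cell_home below 0.004 m and value of joint lock above 1.15 rad and ((horizontal distance between key_blue and hole_a below 0.006 m and z of key_blue in the frame of hole_a below -0.03 m) or (horizontal distance between key_blue and hole_b below 0.006 m and z of key_blue in the frame of hole_b below -0.03 m)) and angle between key_blue's own z axis and vertical below 0.15 rad and linear speed of each of key_blue, cartridge below 0.02 m/s); the robot touches nothing.
It fails at once if the orange key is pulled from its hole or shoved about (moved more than 20 mm) (distance of key_orange from where it was at the start of the episode above 0.02 m).
It fails at once if the jar, the small bottle or the beaker is moved by more than 30 mm (distance of any of ferrule_jar, amber_bottle, beaker from where it was at the start of the episode above 0.03 m).
It also fails if it takes over 67 s, if anything falls off the work surface, if the arm or the gripper's body presses on something with over 40 N, if the wrist force passes 120 N, or if a joint passes its speed limit or range.

## Working session

There is one attempt and no reset: what is moved stays moved. The work goes in short steps, Python scripts to look and compute and a tool call to move; the robot and the scene stay as the last step left them, time stands still between calls to the robot, and variables do not carry over. Pictures are saved under pics/ and viewed, at most 10 in all, crops included, and the job is handed in when it is done.

Besides the shell and the picture viewer there is one more tool, called after "Emit:" in YAML: its name, and indented under it one key for each argument. jog_arm: Moves the arm, as the interface text tells. Scaled input: -1 to 1 covers 2.5 cm each way for a shift and 0.15 rad each way for a turn. Its arguments: {"type":"object","properties":{"delta_pos":{"type":"array"},"rot":{"type":"array"},"hand":{"type":"array"}},"required":["delta_pos","rot","hand"]}

```bash
mkdir -p pics
cat > h.py <<'E'
import numpy as np, cv2
from scipy.spatial.transform import Rotation as R
from station import observe, capture, job_done, regions_of, pinpoint
def w(c,p): return (c["T"]@np.r_[p,1])[:3]
def proj(c,P):
    q=np.linalg.inv(c["T"])@np.r_[P,1]; return np.array([c["fx"]*q[0]/q[2]+c["cx"],c["fy"]*q[1]/q[2]+c["cy"]])
def ray(c,u,v,z):
    d=c["T"][:3,:3]@np.array([(u-c["cx"])/c["fx"],(v-c["cy"])/c["fy"],1]); o=c["T"][:3,3]; return o+d*(z-o[2])/d[2]
def save(c,n,crop=None,s=1):
    i=c["img"][...,::-1]
    if crop: i=i[crop[1]:crop[3],crop[0]:crop[2]]
    cv2.imwrite("pics/"+n,cv2.resize(i,None,fx=s,fy=s,interpolation=cv2.INTER_CUBIC))
E
python3 - <<'E'
from h import *
np.set_printoptions(precision=4,suppress=True)
o=observe();print(o["tcp_pos"],R.from_rotvec(o["tool_rot"]).as_matrix(),o["t"])
for n in("scene","top"):
    c=capture(n);save(c,n+".png",s=1.5);print(n,c["T"],c["fx"])
    for t in "detector cell_home cartridge lock_socket key_blue key_orange stand hole_a hole_b ferrule_jar amber_bottle beaker".split():
        print(t,[(w(c,d["point"]).round(3).tolist(),round(d["p"],2)) for d in pinpoint(n,t)][:4])
E
```

```text
[ 0.1993 -0.5916  0.2412] [[ 0.9477  0.3191 -0.0005]
 [ 0.3191 -0.9477  0.0022]
 [ 0.0002 -0.0022 -1.    ]] 0.0
scene [[-0.8322 -0.3616  0.4203  0.1117]
 [-0.5544  0.5446 -0.6293  0.5874]
 [-0.0013 -0.7567 -0.6538  0.7774]
 [ 0.      0.      0.      1.    ]] 443.1010656369986
detector [([0.617, 0.15, -0.001], 0.85)]
cell_home [([0.611, 0.167, 0.064], 0.73)]
cartridge [([0.587, 0.171, 0.06], 0.7)]
lock_socket [([0.563, 0.114, 0.1], 0.61)]
key_blue [([0.371, -0.203, 0.001], 0.71)]
key_orange [([0.493, -0.124, 0.01], 0.68)]
stand [([0.499, -0.161, 0.002], 0.91)]
hole_a [([0.495, -0.12, 0.051], 0.97), ([0.499, -0.204, 0.05], 0.57)]
hole_b [([0.495, -0.12, 0.051], 0.97), ([0.499, -0.204, 0.05], 0.57)]
ferrule_jar [([0.747, -0.054, -0.003], 0.56), ([0.496, -0.122, 0.053], 0.25)]
amber_bottle [([0.737, -0.169, 0.002], 0.61)]
beaker [([0.561, -0.323, 0.007], 0.88)]
top [[-0.0077 -0.985   0.1723  0.3545]
 [-0.9997  0.0037 -0.0236 -0.0549]
 [ 0.0226 -0.1724 -0.9848  1.2259]
 [ 0.      0.      0.      1.    ]] 444.84873060111295
detector [([0.611, 0.149, -0.002], 0.64)]
cell_home [([0.617, 0.171, 0.059], 0.8)]
cartridge [([0.584, 0.171, 0.059], 0.58), ([0.498, -0.203, 0.049], 0.41)]
lock_socket [([0.491, -0.115, 0.051], 0.58), ([0.558, 0.118, 0.098], 0.5)]
key_blue [([0.499, -0.199, 0.01], 0.73), ([0.369, -0.204, -0.002], 0.47)]
key_orange [([0.497, -0.123, 0.013], 0.81)]
stand [([0.494, -0.16, -0.004], 0.96), ([0.75, -0.05, 0.002], 0.68)]
hole_a [([0.494, -0.115, 0.051], 0.65), ([0.501, -0.202, 0.051], 0.57), ([0.552, -0.322, 0.002], 0.46), ([0.748, -0.055, 0.006], 0.41)]
hole_b [([0.494, -0.115, 0.051], 0.65), ([0.501, -0.202, 0.051], 0.57), ([0.552, -0.322, 0.002], 0.46), ([0.748, -0.055, 0.006], 0.41)]
ferrule_jar [([0.748, -0.055, 0.001], 0.6)]
amber_bottle [([0.733, -0.165, 0.002], 0.73)]
beaker [([0.553, -0.325, 0.003], 0.81)]
```

View pics/scene.png

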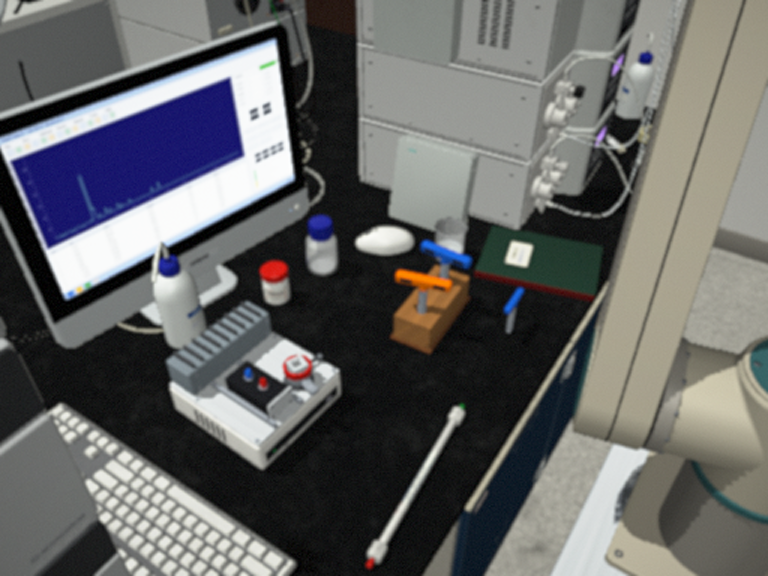

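View pics/top.png

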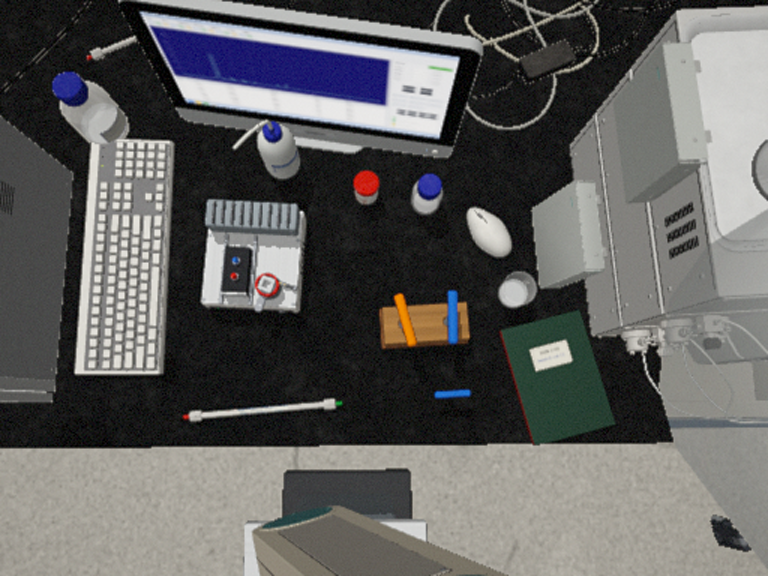

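Run:
```python
from h import *
a=[]
def crop(c,x,y,wd,s):
    i=c["img"][y:y+int(wd*.75),x:x+wd,::-1]
    return cv2.resize(i,(400,300),interpolation=cv2.INTER_CUBIC)
t=np.mean([capture("top")["img"] for _ in range(4)],0).astype(np.uint8)
s=np.mean([capture("scene")["img"] for _ in range(4)],0).astype(np.uint8)
np.save("t0.npy",t);np.save("s0.npy",s)
T={"img":t};S={"img":s}
m=np.vstack([np.hstack([crop(T,125,130,100,4),crop(S,105,195,133,3)]),np.hstack([crop(T,245,180,80,5),crop(S,250,150,100,4)])])
cv2.imwrite("pics/m.png",m)
print(observe()["t"])
```

```text
1.7
```

View pics/m.png

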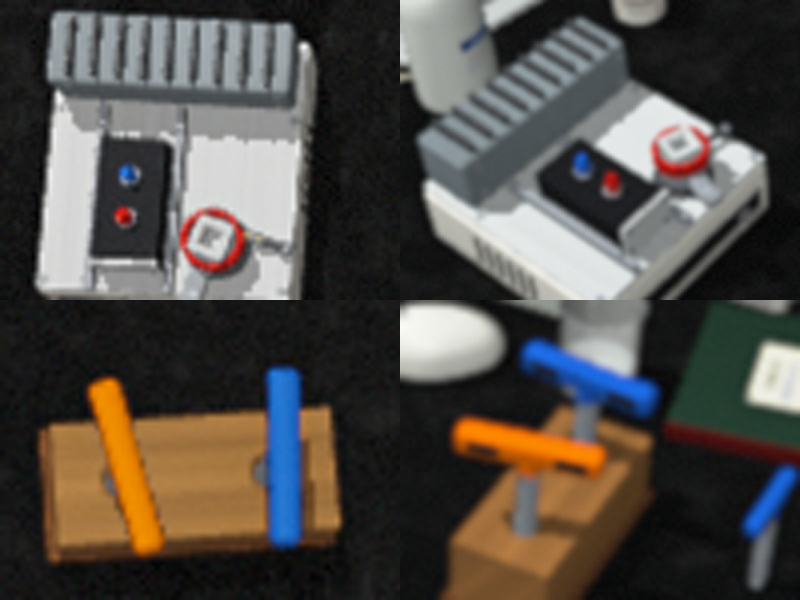

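Run:
```python
from h import *
np.set_printoptions(precision=4,suppress=True)
for n,f,boxes in(("top","t0.npy",dict(knob=(168,180,190,202),blue=(296,190,310,232),orange=(255,190,285,232))),("scene","s0.npy",dict(knob=(186,230,214,262),blue=(278,155,318,182),orange=(258,176,304,196)))):
    c=capture(n);I=np.load(f).astype(float)
    print(n)
    for k,(x0,y0,x1,y1) in boxes.items():
        r,g,b=np.moveaxis(I[y0:y1,x0:x1],2,0)
        m={"knob":(r-np.maximum(g,b)>50),"blue":(b-r>60),"orange":(r-b>110)}[k]
        lab,L,st,ce=cv2.connectedComponentsWithStats(m.astype(np.uint8)); j=1+st[1:lab,4].argmax(); m=(L==j)
        pts=np.argwhere(m)[:,::-1].astype(np.float32)+[x0,y0]
        if k=="knob":
            (u,v),ax,an=cv2.fitEllipse(cv2.convexHull(pts.astype(np.float32)))
            print(k,u,v,ax,len(pts),ray(c,u,v,.096),ray(c,u,v,.09))
        else:
            (u,v),sz,an=cv2.minAreaRect(pts.astype(np.float32)); mu=pts.mean(0)
            bx=cv2.boxPoints(((u,v),sz,an)); 
            # long axis ends
            e=[(bx[i]+bx[(i+1)%4])/2 for i in range(4)]; d=[np.linalg.norm(bx[i]-bx[(i+1)%4]) for i in range(4)]; i=int(np.argmin(d)); A,B=e[i],e[(i+2)%4]
            wa,wb=ray(c,*A,.115),ray(c,*B,.115); d=wa-wb
            print(k,mu,(u,v),sz,ray(c,*mu,.115),(wa+wb)/2,np.linalg.norm(d),np.degrees(np.arctan2(d[1],d[0])))
    # detector housing etc
    for z,pts in ((0.06,[] ),):pass
    d=regions_of(n,"stand")[0]["mask"]; print("stand mask",d.sum())
    for t in("detector","cartridge","lock_socket","cell_home","key_blue","hole_a"):
        print(t,[(w(c,q["point"]).round(4).tolist(),round(q["p"],2)) for q in pinpoint(n,t)][:2])
    # predicted projection of model features for detector pose guess
    for yaw in(0,-.06):
      Rz=R.from_euler("z",yaw)
      for nm,p in dict(FL=(-.09,.085,.06),FR=(-.09,-.085,.06),BLh=(.09,.085,.115),FRh=(.04,-.085,.115),FLh=(.04,.085,.115),railL0=(-.088,.0448,.07),railR1=(.037,-.0008,.07),lock=(-.0545,-.034,.096)).items():
        print(yaw,nm,proj(c,Rz.apply(p)+[.614,.150,0]).round(1),end=" ")
      print()
```

```text
top
knob 177.4933624267578 189.55194091796875 (15.677720069885254, 15.822602272033691) 91 [0.5557 0.1159 0.096 ] [0.5567 0.1168 0.09  ]
blue [301.2978 210.16  ] (301.0, 211.0) (36.0, 6.0) [ 0.4983 -0.1992  0.115 ] [ 0.4965 -0.1984  0.115 ] 0.09145149751236496 -1.4774459059636185
orange [269.8584 212.9742] (269.7641296386719, 212.92454528808594) (35.7137451171875, 6.730667591094971) [ 0.4916 -0.1198  0.115 ] [ 0.492  -0.1194  0.115 ] 0.09018204115563856 15.120102623353022
stand mask 1224
detector [([0.61, 0.1459, 0.0037], 0.86), ([0.4987, -0.2017, 0.0504], 0.24)]
cartridge [([0.5812, 0.1741, 0.0652], 0.75), ([0.7316, -0.1635, 0.0022], 0.63)]
lock_socket [([0.5591, 0.1171, 0.0976], 0.49)]
cell_home [([0.611, 0.1664, 0.0601], 0.61)]
key_blue [([0.5006, -0.1967, 0.013], 0.58), ([0.368, -0.2034, -0.0002], 0.41)]
hole_a [([0.4993, -0.2032, 0.049], 0.68), ([0.4916, -0.1144, 0.0502], 0.59)]
0 FL [133.8 204. ] 0 FR [198.6 203.7] 0 BLh [131.3 131.8] 0 FRh [197.2 150.5] 0 FLh [130.6 150.6] 0 railL0 [148.4 202.6] 0 railR1 [167.2 156.1] 0 lock [177.5 188.1] 
-0.06 FL [131.9 202. ] -0.06 FR [196.5
[... 702 characters left out ...]
0
detector [([0.6173, 0.1488, -0.002], 0.68)]
cartridge [([0.5841, 0.1707, 0.0588], 0.89)]
lock_socket [([0.5623, 0.1145, 0.0991], 0.9)]
cell_home [([0.6137, 0.1686, 0.0604], 0.59)]
key_blue [([0.4907, -0.1235, 0.0111], 0.64), ([0.3739, -0.2035, 0.0008], 0.62)]
hole_a [([0.5005, -0.2001, 0.0513], 0.9), ([0.4946, -0.118, 0.0496], 0.76)]
0 FL [174.8 298.7] 0 FR [226.1 245.1] 0 BLh [104.7 241.8] 0 FRh [178.1 204.4] 0 FLh [122.1 252. ] 0 railL0 [186.8 281.3] 0 railR1 [156.  241.9] 0 lock [197.5 241.4] 
-0.06 FL [171.  299.3] -0.06 FR [226.5 247.5] -0.06 BLh [105.1 239.2] -0.06 FRh [180.6 204.7] -0.06 FLh [121.2 250.2] -0.06 railL0 [184.1 282.4] -0.06 railR1 [156.7 241.3] -0.06 lock [197.3 242.7]
```

```bash
cat >> h.py <<'E'
def edgefit(imgs,cams,segs,p0,span,per=False):
    from scipy.optimize import minimize, differential_evolution
    G=[]
    for I in imgs:
        g=cv2.GaussianBlur(I.astype(np.float32),(0,0),0.7); gx=cv2.Sobel(g,cv2.CV_32F,1,0);gy=cv2.Sobel(g,cv2.CV_32F,0,1)
        G.append((gx,gy))
    def f(p):
        Rz=R.from_euler("z",p[2]);s=0
        for (gx,gy),c in zip(G,cams):
            Ti=np.linalg.inv(c["T"])
            for a,b in segs:
                P=np.linspace(a,b,40)[2:-2]; P=Rz.apply(P)+[p[0],p[1],0]; q=P@Ti[:3,:3].T+Ti[:3,3]
                u=(c["fx"]*q[:,0]/q[:,2]+c["cx"]).astype(np.float32);v=(c["fy"]*q[:,1]/q[:,2]+c["cy"]).astype(np.float32)
                d=np.array([u[-1]-u[0],v[-1]-v[0]]);L=np.linalg.norm(d);n=np.array([-d[1],d[0]])/L
                X=cv2.remap(gx,u[None],v[None],1)[0];Y=cv2.remap(gy,u[None],v[None],1)[0]
                if X.ndim==1: X=X[:,None];Y=Y[:,None]
                m=np.linalg.norm(X*n[0]+Y*n[1],axis=1)
                s-=np.minimum(m,250).mean()*L/50
        return s
    r=differential_evolution(f,[(p-w_,p+w_) for p,w_ in zip(p0,span)],seed=1,tol=1e-6,maxiter=150)
    return r.x,r.fun
def box(x0,x1,y0,y1,z,skip=()):
    c=[(x0,y0,z),(x1,y0,z),(x1,y1,z),(x0,y1,z)]
    return [(np.array(c[i]),np.array(c[(i+1)%4])) for i in range(4) if i not in skip]
E
python3 - <<'E'
from h import *
np.set_printoptions(precision=4,suppress=True)
ct,cs=capture("top"),capture("scene");t,s=np.load("t0.npy"),np.load("s0.npy")
A=np.array
det=[(A([-.09,.085,.06]),A([.04,.085,.06])),(A([-.09,-.085,.06]),A([.04,-.085,.06])),(A([-.09,-.085,.06]),A([-.09,.085,.06])),
 (A([-.088,.0448,.07]),A([.037,.0448,.07])),(A([-.088,-.0008,.07]),A([.037,-.0008,.07]))]
detS=det+[(A([-.09,-.085,0]),A([-.09,.085,0])),(A([-.09,.085,0]),A([.09,.085,0])),(A([-.09,.085,0]),A([-.09,.085,.06]))]
st=box(-.037,.037,-.08,.08,.05)
for nm,sg,p0,sp in(("det",det,(.613,.148,-.07),(.012,.012,.1)),("stand",st,(.497,-.161,0),(.012,.012,.15))):
    for k,(I,C) in dict(top=([t],[ct]),scene=([s],[cs]),both=([t,s],[ct,cs])).items():
        x,f=edgefit(I,C,detS if (nm=="det" and k=="scene") else sg,p0,sp); Rz=R.from_euler("z",x[2])
        pts=dict(lock=(-.0545,-.034,.096),home=(0,.022,.06)) if nm=="det" else dict(a=(0,-.04,.05),b=(0,.04,.05))
        print(nm,k,x,round(f,1),{q:(Rz.apply(v)+[x[0],x[1],0]).round(4) for q,v in pts.items()})
E
```

```text
det top [ 0.6096  0.1502 -0.042 ] -1079.7 {'lock': array([0.5538, 0.1185, 0.096 ]), 'home': array([0.6106, 0.1722, 0.06  ])}
det scene [ 0.6163  0.1421 -0.0597] -1462.5 {'lock': array([0.5599, 0.1114, 0.096 ]), 'home': array([0.6176, 0.1641, 0.06  ])}
det both [ 0.6054  0.1506 -0.0553] -1973.2 {'lock': array([0.5491, 0.1197, 0.096 ]), 'home': array([0.6066, 0.1726, 0.06  ])}
stand top [ 0.4904 -0.1578  0.0566] -711.0 {'a': array([ 0.4927, -0.1977,  0.05  ]), 'b': array([ 0.4882, -0.1178,  0.05  ])}
stand scene [ 0.4975 -0.1633  0.0638] -449.0 {'a': array([ 0.5001, -0.2032,  0.05  ]), 'b': array([ 0.495 , -0.1234,  0.05  ])}
stand both [ 0.4912 -0.1589  0.0577] -1029.9 {'a': array([ 0.4935, -0.1988,  0.05  ]), 'b': array([ 0.4889, -0.1189,  0.05  ])}
```

Emit:
jog_arm:
  delta_pos:
    - [0,0,0]
    - [0,0,0]
    - [0,0,0]
    - [0,0,0]
    - [0,0,0]
    - [0,0,0]
    - [0,0,0]
    - [0,0,0]
    - [0,0,0]
    - [0,0,0]
  rot:
    - [0,0,-1]
    - [0,0,-1]
    - [0,0,-1]
    - [0,0,-1]
    - [0,0,-1]
    - [0,0,-1]
    - [0,0,-1]
    - [0,0,-1]
    - [0,0,-1]
    - [0,0,-1]
  hand: [-1,-1,-1,-1,-1,-1,-1,-1,-1,-1]

```text
t: 3.85
tcp_pos: [0.1994, -0.5923, 0.2423]
tool_rot: [1.916, 2.49, 0.0]
force: [-0.3, 0.6, 0.2]
finger_gap: -0.0
finger_force: 0.0
```

Emit:
jog_arm:
  delta_pos:
    - [0,0,0]
    - [0,0,0]
    - [0,0,0]
    - [0,0,0]
    - [0,0,0]
    - [0,0,0]
    - [0,0,0]
    - [0,0,0]
    - [0,0,0]
  rot:
    - [0,0,-1]
    - [0,0,-1]
    - [0,0,-1]
    - [0,0,-1]
    - [0,0,-1]
    - [0,0,-1]
    - [0,0,-1]
    - [0,0,-1]
    - [0,0,-0.43]
  hand: [-1,-1,-1,-1,-1,-1,-1,-1,-1]

```text
t: 4.97
tcp_pos: [0.1994, -0.5923, 0.2423]
tool_rot: [0.078, 3.141, -0.0]
force: [0.5, -0.5, 0.3]
finger_gap: 0.0005
finger_force: 0.0
```

Emit:
jog_arm:
  delta_pos:
    - [-0.335,0.977,0]
    - [-0.335,0.977,0]
    - [-0.335,0.977,0]
    - [-0.335,0.977,0]
    - [-0.335,0.977,0]
    - [-0.335,0.977,0]
    - [-0.335,0.977,0]
    - [-0.335,0.977,0]
    - [-0.335,0.977,0]
    - [-0.335,0.977,0]
  rot:
    - [0,0,0]
    - [0,0,0]
    - [0,0,0]
    - [0,0,0]
    - [0,0,0]
    - [0,0,0]
    - [0,0,0]
    - [0,0,0]
    - [0,0,0]
    - [0,0,0]
  hand: [-1,-1,-1,-1,-1,-1,-1,-1,-1,-1]

```text
t: 6.22
tcp_pos: [0.2964, -0.3512, 0.2424]
tool_rot: [0.082, 3.14, -0.0]
force: [0.1, -0.5, -1.1]
finger_gap: 0.0003
finger_force: 0.0
```

Emit:
jog_arm:
  delta_pos:
    - [-0.335,0.977,0]
    - [-0.335,0.977,0]
    - [-0.335,0.977,0]
    - [-0.335,0.977,0]
    - [-0.335,0.977,0]
    - [-0.335,0.977,0]
    - [-0.335,0.977,0]
    - [-0.335,0.977,0]
    - [-0.335,0.977,0]
    - [-0.335,0.977,0]
  rot:
    - [0,0,0]
    - [0,0,0]
    - [0,0,0]
    - [0,0,0]
    - [0,0,0]
    - [0,0,0]
    - [0,0,0]
    - [0,0,0]
    - [0,0,0]
    - [0,0,0]
  hand: [-1,-1,-1,-1,-1,-1,-1,-1,-1,-1]

```text
t: 7.48
tcp_pos: [0.3923, -0.1117, 0.2424]
tool_rot: [0.082, 3.14, -0.0]
force: [0.3, -0.6, -0.4]
finger_gap: 0.0001
finger_force: 0.0
```

Emit:
jog_arm:
  delta_pos:
    - [-0.335,0.977,0]
    - [-0.335,0.977,0]
    - [-0.335,0.977,0]
    - [-0.335,0.977,0.6]
    - [-0.335,0.977,0.6]
    - [-0.335,0.977,0.6]
    - [-0.335,0.977,0.6]
    - [-0.335,0.977,0.6]
    - [-0.335,0.977,0.6]
    - [-0.335,0.977,0.6]
  rot:
    - [0,0,0]
    - [0,0,0]
    - [0,0,0]
    - [0,0,0]
    - [0,0,0]
    - [0,0,0]
    - [0,0,0]
    - [0,0,0]
    - [0,0,0]
    - [0,0,0]
  hand: [-1,-1,-1,-1,-1,-1,-1,-1,-1,-1]

```text
t: 8.72
tcp_pos: [0.4884, 0.1278, 0.137]
tool_rot: [0.081, 3.14, 0.0]
force: [-0.7, 0.0, -0.1]
finger_gap: 0.0002
finger_force: 0.0
```

Emit:
jog_arm:
  delta_pos:
    - [-0.2,0.75,0.7]
    - [-0.1,0.75,0.7]
    - [0,0,0.7]
    - [0,0,0]
    - [0,0,0]
  rot:
    - [0,0,0]
    - [0,0,0]
    - [0,0,0]
    - [0,0,0]
    - [0,0,0]
  hand: [-1,-1,-1,-1,-1]

```text
t: 9.35
tcp_pos: [0.4981, 0.1634, 0.0849]
tool_rot: [-0.083, -3.141, 0.0]
force: [0.3, 0.0, 1.2]
finger_gap: 0.0001
finger_force: 0.0
```

Run:
```python
from h import *
a=capture("top");b=capture("scene")
f=lambda c,x,y,wd:cv2.resize(c["img"][y:y+wd*3//4,x:x+wd,::-1],(400,300),interpolation=cv2.INTER_CUBIC)
cv2.imwrite("pics/p.png",np.hstack([f(a,125,150,100),f(b,125,195,133)]))
print(observe()["tcp_pos"],proj(a,observe()["tcp_pos"]),proj(b,observe()["tcp_pos"]))
```

```text
[0.49877055 0.16334129 0.08559862] [159.07799853 212.13734501] [206.85438831 271.86560667]
```

View pics/p.png

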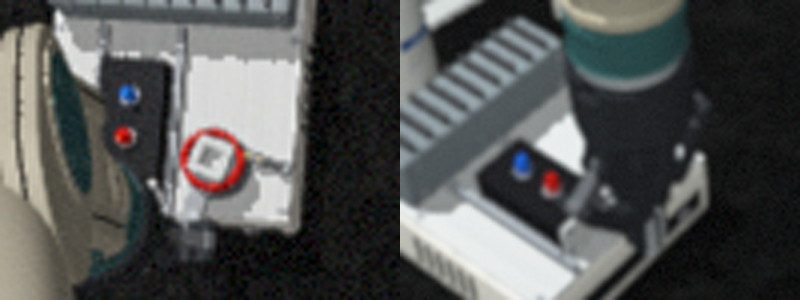

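Emit:
jog_arm:
  delta_pos:
    - [0,0.4,0]
    - [-0.5,0,0]
    - [-0.4,0,0]
    - [-0.3,0,0]
    - [-0.2,0,0]
    - [-0.2,0,0]
    - [-0.2,0,0]
    - [0,0,0]
  rot:
    - [0,0,0]
    - [0,0,0]
    - [0,0,0]
    - [0,0,0]
    - [0,0,0]
    - [0,0,0]
    - [0,0,0]
    - [0,0,0]
  hand: [-1,-1,-1,-1,-1,-1,-1,-1]

```text
t: 10.45
tcp_pos: [0.5444, 0.1709, 0.0848]
tool_rot: [0.082, 3.139, -0.0]
force: [0.1, 0.0, -0.6]
finger_gap: -0.0003
finger_force: 0.0
```

Emit:
jog_arm:
  delta_pos:
    - [-0.15,0,0]
    - [-0.15,0,0]
    - [-0.15,0,0]
    - [0,0,0]
  rot:
    - [0,0,0]
    - [0,0,0]
    - [0,0,0]
    - [0,0,0]
  hand: [-1,-1,-1,-1]

```text
t: 10.95
tcp_pos: [0.5557, 0.1704, 0.0849]
tool_rot: [0.082, 3.139, 0.0]
force: [-0.7, -0.4, 0.1]
finger_gap: 0.0001
finger_force: 0.1
```

Emit:
jog_arm:
  delta_pos:
    - [-0.12,0,0]
    - [-0.12,0,0]
    - [0,0,0]
  rot:
    - [0,0,0]
    - [0,0,0]
    - [0,0,0]
  hand: [-1,-1,-1]

```text
t: 11.32
tcp_pos: [0.5596, 0.1702, 0.0846]
tool_rot: [-0.082, -3.138, -0.0]
force: [-4.9, 0.1, 3.5]
finger_gap: -0.0001
finger_force: 2.5
```

Run:
```python
from h import *
a=capture("top");b=capture("scene")
f=lambda c,x,y,wd:cv2.resize(c["img"][y:y+wd*3//4,x:x+wd,::-1],(400,300),interpolation=cv2.INTER_CUBIC)
cv2.imwrite("pics/p2.png",np.hstack([f(a,125,150,100),f(b,125,195,133)]))
o=observe();print(o["tcp_pos"],o["force"])
```

```text
[0.559671   0.1701574  0.08463896] [-4.96012892  0.9601626   2.60688547]
```

View pics/p2.png

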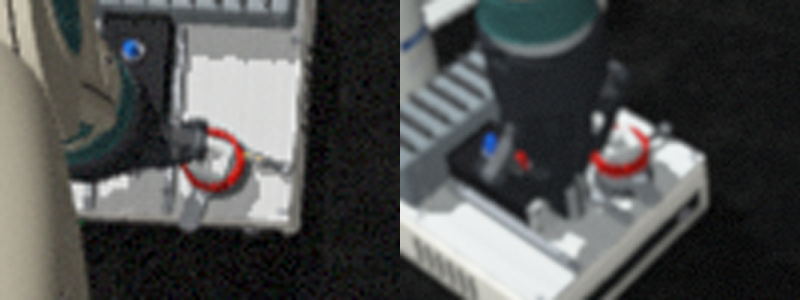

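Emit:
jog_arm:
  delta_pos:
    - [-0.08,0,0]
    - [-0.08,0,0]
    - [0,0,0]
    - [0,0,0]
  rot:
    - [0,0,0]
    - [0,0,0]
    - [0,0,0]
    - [0,0,0]
  hand: [-1,-1,-1,-1]

```text
t: 11.92
tcp_pos: [0.5597, 0.1701, 0.0841]
tool_rot: [-0.081, -3.131, -0.0]
force: [-12.2, 2.3, 8.6]
finger_gap: 0.0
finger_force: 6.3
```

Emit:
jog_arm:
  delta_pos:
    - [0.3,0,0]
    - [0.7,0,-0.5]
    - [0.7,0,-1]
    - [0,-0.5,-1]
    - [0,-0.9,-0.7]
    - [0,-1,0]
    - [0,-1,0]
    - [0,-1,0]
    - [0,-1,0]
    - [0,-1,0]
  rot:
    - [0,0,0]
    - [0,0,0]
    - [0,0,0]
    - [0,0,0]
    - [0,0,0]
    - [0,0,0]
    - [0,0,0]
    - [0,0,0]
    - [0,0,0]
    - [0,0,0]
  hand: [-1,-1,-1,-1,-1,-1,-1,-1,0,0]

```text
t: 13.18
tcp_pos: [0.5155, 0.011, 0.1654]
tool_rot: [0.083, 3.137, -0.002]
force: [0.1, 0.5, -0.8]
finger_gap: 0.0358
finger_force: 0.0
```

Emit:
jog_arm:
  delta_pos:
    - [0,-1,0]
    - [0,-1,0]
    - [0,-1,0]
    - [0,-1,0]
    - [0,-1,0]
    - [0,-1,0]
    - [0,-1,0]
    - [0,-1,0]
    - [0,-0.5,0]
    - [0,0,0]
  rot:
    - [0,0,0]
    - [0,0,0]
    - [0,0,0]
    - [0,0,0]
    - [0,0,0]
    - [0,0,0]
    - [0,0,0]
    - [0,0,0]
    - [0,0,-0.23]
    - [0,0,0]
  hand: [0,0,0,0,0,0,0,0,0,0]

```text
t: 14.42
tcp_pos: [0.5039, -0.2015, 0.1653]
tool_rot: [0.031, 3.139, -0.003]
force: [-0.2, -0.5, 0.7]
finger_gap: 0.0427
finger_force: 0.0
```

Run:
```python
from h import *
a=capture("top");b=capture("scene")
o=observe();print(o["tcp_pos"],o["tool_rot"],o["force"],o["finger_gap"])
for n,c in(("top",a),("scene",b)):
    for t in("cartridge","lock_socket","cell_home","key_blue"):
        print(t,[(w(c,q["point"]).round(4).tolist(),round(q["p"],2)) for q in pinpoint(n,t)][:2])
f=lambda c,x,y,wd:cv2.resize(c["img"][y:y+wd*3//4,x:x+wd,::-1],(400,300),interpolation=cv2.INTER_CUBIC)
cv2.imwrite("pics/p3.png",np.vstack([np.hstack([f(a,125,150,100),f(b,105,195,133)]),np.hstack([f(a,245,160,100),f(b,240,120,100)])]))
for n,c,(x0,y0,x1,y1) in(("top",a,(168,180,190,202)),("scene",b,(186,230,214,262))):
    r,g,bb=np.moveaxis(c["img"][y0:y1,x0:x1].astype(float),2,0); m=r-np.maximum(g,bb)>50
    pts=np.argwhere(m)[:,::-1].astype(np.float32)+np.float32([x0,y0]); print(n,cv2.fitEllipse(cv2.convexHull(pts)))
```

```text
[ 0.50334017 -0.20007454  0.16500626] [ 2.90824777e-02  3.14035442e+00 -9.31024340e-04] [-0.17615774 -0.48799448  0.6107107 ] 0.04259057503824019
cartridge [([0.6119, 0.1717, 0.0629], 0.82), ([0.752, -0.0526, 0.004], 0.5)]
lock_socket [([0.5584, 0.1185, 0.0993], 0.48), ([0.7507, -0.0557, 0.0012], 0.48)]
cell_home [([0.6128, 0.1695, 0.0596], 0.69)]
key_blue []
cartridge [([0.6145, 0.1722, 0.061], 0.89)]
lock_socket [([0.5615, 0.1149, 0.0964], 0.76)]
cell_home [([0.6167, 0.1667, 0.0629], 0.73)]
key_blue [([0.3704, -0.1985, -0.0009], 0.72), ([0.7362, -0.1674, -0.0007], 0.64)]
top ((177.50244140625, 189.52188110351562), (15.576202392578125, 15.866119384765625), 97.34120178222656)
scene ((197.85792541503906, 244.47023010253906), (16.784517288208008, 19.98827362060547), 75.6968994140625)
```

View pics/p3.png

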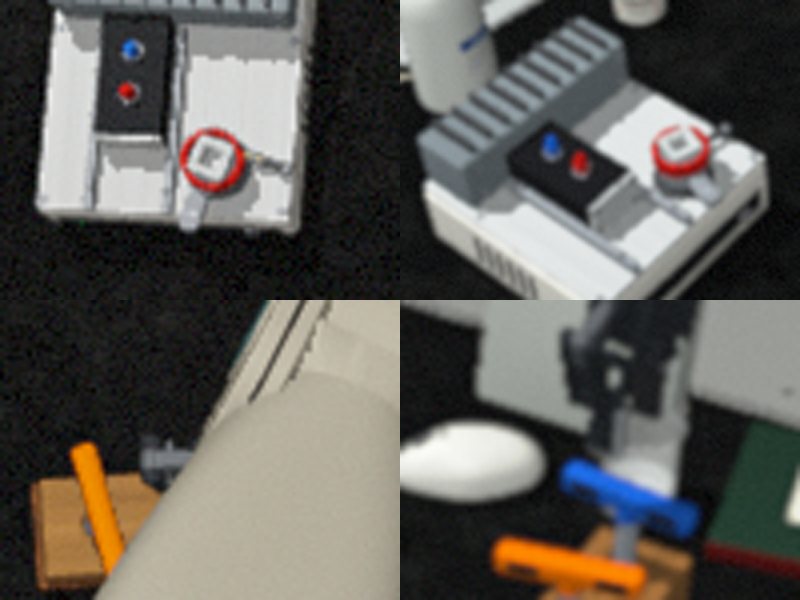

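Emit:
jog_arm:
  delta_pos:
    - [0.2,0,0.8]
    - [0,0,0.8]
    - [0,0,0.7]
    - [0,0,0.25]
    - [0,0,0]
    - [0,0,0]
  rot:
    - [0,0,0]
    - [0,0,0]
    - [0,0,0]
    - [0,0,0]
    - [0,0,0]
    - [0,0,0]
  hand: [0,0,0,0,0,0]

```text
t: 15.68
tcp_pos: [0.4985, -0.2001, 0.1018]
tool_rot: [0.028, 3.14, -0.001]
force: [0.0, 1.1, 0.5]
finger_gap: 0.0425
finger_force: 0.0
```

Emit:
jog_arm:
  delta_pos:
    - [0,0,0]
    - [0,0,0]
    - [0,0,0]
    - [0,0,0]
    - [0,0,0]
    - [0,0,0]
  rot:
    - [0,0,0]
    - [0,0,0]
    - [0,0,0]
    - [0,0,0]
    - [0,0,0]
    - [0,0,0]
  hand: [-1,-1,-1,-1,-1,-1]

```text
t: 16.42
tcp_pos: [0.4985, -0.2001, 0.1018]
tool_rot: [0.028, 3.14, -0.001]
force: [-0.2, 0.3, 5.9]
finger_gap: 0.0149
finger_force: 59.2
```

Emit:
jog_arm:
  delta_pos:
    - [0,0,-0.4]
    - [0,0,-0.8]
    - [0,0,-0.8]
    - [0,0,-0.8]
    - [0,0,-0.8]
    - [0,0,-0.8]
    - [0,0,-0.4]
    - [0,0,0]
  rot:
    - [0,0,0]
    - [0,0,0]
    - [0,0,0]
    - [0,0,0]
    - [0,0,0]
    - [0,0,0]
    - [0,0,0]
    - [0,0,0]
  hand: [-1,-1,-1,-1,-1,-1,-1,-1]

```text
t: 17.42
tcp_pos: [0.498, -0.1999, 0.2215]
tool_rot: [0.028, 3.141, -0.001]
force: [-0.3, 0.3, -2.0]
finger_gap: 0.015
finger_force: 58.8
```

Run:
```python
from h import *
np.set_printoptions(precision=4,suppress=True)
b=capture("scene")
o=observe();print(o["tcp_pos"],o["tool_rot"],o["force"],o["finger_gap"])
q=[(w(b,q["point"]).round(4).tolist(),round(q["p"],2)) for q in pinpoint("scene","key_blue")][:3];print(q)
save(b,"k.png",(255,60,355,180),4)
# angle of tab from red image: tab dir
```

```text
[ 0.4976 -0.1996  0.2207] [-0.0279 -3.1409 -0.0004] [ 0.7802 -0.5726 -0.7191] 0.015026175398795808
[([0.4955, -0.2038, 0.1283], 0.72), ([0.3705, -0.2021, 0.0019], 0.51)]
```

View pics/k.png

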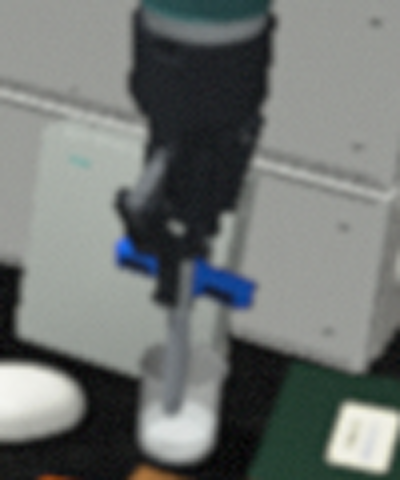

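Emit:
jog_arm:
  delta_pos:
    - [-0.168,0.977,0]
    - [-0.168,0.977,0]
    - [-0.168,0.977,0]
    - [-0.168,0.977,0]
    - [-0.168,0.977,0]
    - [-0.168,0.977,0]
    - [-0.168,0.977,0]
    - [-0.168,0.977,0]
    - [-0.168,0.977,0]
    - [-0.168,0.977,0]
  rot:
    - [0,0,0]
    - [0,0,0]
    - [0,0,0]
    - [0,0,0]
    - [0,0,0]
    - [0,0,0]
    - [0,0,0]
    - [0,0,0]
    - [0,0,0]
    - [0,0,0]
  hand: [-1,-1,-1,-1,-1,-1,-1,-1,-1,-1]

```text
t: 18.77
tcp_pos: [0.5435, 0.0445, 0.2197]
tool_rot: [-0.028, -3.139, -0.0]
force: [0.5, 0.1, -0.8]
finger_gap: 0.0151
finger_force: 58.8
```

Emit:
jog_arm:
  delta_pos:
    - [-0.168,0.977,0]
    - [-0.168,0.977,0]
    - [-0.168,0.977,0]
    - [0,0,0]
    - [0,0,0]
    - [0,0,0]
    - [0,0,0]
    - [0,0,0]
  rot:
    - [0,0,0]
    - [0,0,0]
    - [0,0,0]
    - [0,0,0.8]
    - [0,0,0.8]
    - [0,0,0.77]
    - [0,0,0]
    - [0,0,0]
  hand: [-1,-1,-1,-1,-1,-1,-1,-1]

```text
t: 19.77
tcp_pos: [0.5577, 0.1166, 0.2203]
tool_rot: [-0.58, -3.086, 0.001]
force: [0.1, -0.1, -0.9]
finger_gap: 0.015
finger_force: 58.9
```

Run:
```python
from h import *
np.set_printoptions(precision=4,suppress=True)
a=capture("top");b=capture("scene")
o=observe();print(o["tcp_pos"],o["tool_rot"],o["force"],o["finger_gap"])
for n,c in(("top",a),("scene",b)):
  for t in("key_blue","lock_socket"):print(t,[(w(c,q["point"]).round(4).tolist(),round(q["p"],2)) for q in pinpoint(n,t)][:3])
f=lambda c,x,y,wd:cv2.resize(c["img"][y:y+wd*3//4,x:x+wd,::-1],(400,300),interpolation=cv2.INTER_CUBIC)
cv2.imwrite("pics/p4.png",np.hstack([f(a,145,150,60),f(b,160,175,100)]))
for c in(a,b): print(proj(c,[o["tcp_pos"][0],o["tcp_pos"][1],.129]),proj(c,[.558,.1165,.096]))
```

```text
[0.5579 0.1167 0.2207] [-0.5813 -3.0868  0.0002] [ 0.4801  0.193  -0.859 ] 0.015105230769175339
key_blue [([0.3677, -0.2018, -0.0023], 0.57), ([0.5582, 0.1191, 0.1311], 0.48)]
lock_socket [([0.5566, 0.1205, 0.1003], 0.69)]
key_blue [([0.5538, 0.1138, 0.1254], 0.7), ([0.3732, -0.2022, 0.0008], 0.54), ([0.4972, -0.1627, 0.0017], 0.27)]
lock_socket [([0.5595, 0.1172, 0.0974], 0.62)]
[175.2719 186.3534] [177.295  188.6595]
[196.6603 230.7923] [197.9429 241.8131]
```

View pics/p4.png

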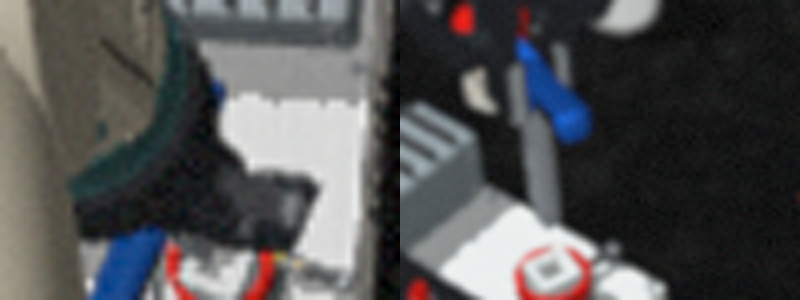

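Run:
```python
from h import *
np.set_printoptions(precision=4,suppress=True,linewidth=150)
b=capture("scene");a=capture("top")
for c,I,(x0,y0,x1,y1) in((a,np.load("t0.npy"),(170,182,186,198)),(b,np.load("s0.npy"),(188,234,209,252))):
    P=I[y0:y1,x0:x1].astype(int);g=P.min(2);print(np.where(P[...,0]-P[...,1:].max(2)>50,-1,g))
b2=b["img"];print(b2[232:248,188:209].min(2))
```

```text
[[155 213 214 213 170  -1 120  -1  -1  -1 137 165 213 213 215 213]
 [154 209 188 163  -1  -1  -1  -1  -1  -1  -1  -1  -1 187 212 214]
 [146 182  -1  -1  -1 203 206 178 138 114  -1  -1  -1  -1 195 212]
 [143  -1  -1  -1 176 209 206 211 208 207 187 150  -1  -1 114 175]
 [122  -1  -1 119 207 192 164 173 190 207 212 207 188  -1  -1 103]
 [ -1  -1  73 186 211 173 126 131 157 179 196 209 205 128  -1  -1]
 [ -1  -1 104 208 205 152 114 141 144 148 176 204 189 114  -1  -1]
 [ -1  -1 156 210 186 127 127 145 152 161 200 209 149  99  -1  -1]
 [ -1  -1 182 206 170 127 141 150 204 217 211 208 119 103  -1  -1]
 [ -1  -1 206 211 205 192 169 164 208 218 213 192 113  96  -1  -1]
 [ -1  -1 143 191 198 212 210 206 207 215 209 150 109  -1  -1  -1]
 [205  -1  -1 126 139 168 198 212 213 214 191 117  -1  -1  -1  35]
 [214  -1  -1  -1  97 121 138 163 183 193 150  76  -1  -1  -1  56]
 [213 209  -1  -1  -1  -1  -1 109  -1 117  -1  -1  -1  -1  43  58]
 [212 213 168  -1  -1  -1  -1  -1  -1  -1  -1  -1  -1  57  56  69]
 [215 215 196 164 118  -1  -1  -1  -1  -1  -1  38  58  60  68 101]]
[[226 226 226 228 228 228 2
[... 2232 characters left out ...]
50]
 [231 207 181 183 203 214 213 206 197 187 181 196 224 230 226 180 115  75  91 108 113]
 [218 170 165 205 225 219 198 178 166 157 154 174 206 229 230 219 165  97  55  86 137]
 [195 132 139 195 222 218 192 164 146 138 144 164 193 222 232 228 196 128  70  99 159]
 [175 101 105 167 205 220 206 177 153 152 164 187 212 225 228 217 190 130  74  90 139]
 [172  92  80 139 183 209 219 204 186 187 202 221 227 216 201 179 155 109  62  73 116]
 [183 101  70 120 167 191 215 220 219 220 221 218 204 183 162 145 120  79  44  68 114]
 [198 116  60 102 144 175 197 213 220 214 202 182 164 154 138 113  87  51  34  67 122]
 [204 123  51  70 115 148 173 192 195 185 167 151 138 126 111  81  51  24  32  72 123]]
```

Emit:
jog_arm:
  delta_pos:
    - [0,0,0.5]
    - [0,0,0.5]
    - [0,0,0.25]
    - [0,0,0.08]
    - [0,0,0.08]
    - [0,0,0]
  rot:
    - [0,0,0]
    - [0,0,0]
    - [0,0,0]
    - [0,0,0]
    - [0,0,0]
    - [0,0,0]
  hand: [-1,-1,-1,-1,-1,-1]

```text
t: 20.92
tcp_pos: [0.5583, 0.1167, 0.186]
tool_rot: [0.583, 3.087, 0.0]
force: [0.1, -0.3, -0.2]
finger_gap: 0.0149
finger_force: 59.0
```

Emit:
jog_arm:
  delta_pos:
    - [0,0,0.06]
    - [0,0,0.06]
    - [0,0,0.06]
    - [0,0,0]
  rot:
    - [0,0,0]
    - [0,0,0]
    - [0,0,0]
    - [0,0,0]
  hand: [-1,-1,-1,-1]

```text
t: 21.42
tcp_pos: [0.5581, 0.1167, 0.1812]
tool_rot: [0.583, 3.087, -0.0]
force: [0.3, -0.4, -0.9]
finger_gap: 0.0151
finger_force: 59.0
```

Emit:
jog_arm:
  delta_pos:
    - [0,0,0.08]
    - [0,0,0.08]
    - [0,0,0.08]
    - [0,0,0]
  rot:
    - [0,0,0]
    - [0,0,0]
    - [0,0,0]
    - [0,0,0]
  hand: [-1,-1,-1,-1]

```text
t: 21.92
tcp_pos: [0.5581, 0.1166, 0.1751]
tool_rot: [-0.583, -3.087, 0.0]
force: [0.9, 0.3, -1.4]
finger_gap: 0.015
finger_force: 59.0
```

Emit:
jog_arm:
  delta_pos:
    - [0,0,0]
    - [0,0,0]
    - [0,0,0]
    - [0,0,0]
  rot:
    - [0,0,0.7]
    - [0,0,0.7]
    - [0,0,0.7]
    - [0,0,0]
  hand: [-1,-1,-1,-1]

```text
t: 22.42
tcp_pos: [0.5585, 0.1165, 0.1755]
tool_rot: [1.058, 2.957, -0.0]
force: [1.2, -1.2, -2.6]
finger_gap: 0.015
finger_force: 58.9
```

```bash
python3 -c "
from h import *
o=observe();print(o['tcp_pos'],o['force'],o['moment'],o['tool_rot'])"
```

```text
[0.55850111 0.11646836 0.17547348] [ 1.23295145 -1.20484963 -2.61491168] [-0.25858451 -0.28925603  0.04416137] [ 1.05770398e+00  2.95711162e+00 -4.48013755e-04]
```

Emit:
jog_arm:
  delta_pos:
    - [0,0,0]
    - [0,0,0]
    - [0,0,0]
    - [0,0,0]
    - [0,0,0]
    - [0,0,0]
  rot:
    - [0,0,0.7]
    - [0,0,0.7]
    - [0,0,0.7]
    - [0,0,0.7]
    - [0,0,0.7]
    - [0,0,0]
  hand: [-1,-1,-1,-1,-1,-1]

```text
t: 23.18
tcp_pos: [0.5583, 0.1164, 0.1755]
tool_rot: [1.788, 2.583, -0.001]
force: [0.7, -1.7, -0.9]
finger_gap: 0.0152
finger_force: 58.9
```

```bash
python3 -c "
from h import *
o=observe();print(o['tcp_pos'],o['force'],o['moment'],o['tool_rot'])"
```

```text
[0.5583283  0.11638809 0.17545073] [ 0.69831711 -1.74106848 -0.8625919 ] [-0.35088699 -0.23898139  0.0463333 ] [ 1.78750416e+00  2.58250992e+00 -5.85991538e-04]
```

Emit:
jog_arm:
  delta_pos:
    - [0,0,0]
    - [0,0,0]
    - [0,0,0]
    - [0,0,0]
    - [0,0,0]
  rot:
    - [0,0,0.7]
    - [0,0,0.7]
    - [0,0,0.7]
    - [0,0,0.6]
    - [0,0,0]
  hand: [-1,-1,-1,-1,-1]

```text
t: 23.8
tcp_pos: [0.5578, 0.1167, 0.1752]
tool_rot: [-2.27, -2.171, 0.001]
force: [-1.0, -1.0, -1.2]
finger_gap: 0.0152
finger_force: 58.9
```

```bash
python3 -c "
from h import *
o=observe();print(o['tcp_pos'],o['force'],o['moment'],o['tool_rot'])
save(capture('scene'),'l.png',(150,170,260,280),4)"
```

```text
[0.55776618 0.11672835 0.17520534] [-0.96257723 -0.9769075  -1.23234036] [-0.20408129  0.0109041   0.03265659] [-2.26974181e+00 -2.17120818e+00  7.03631509e-04]
```

View pics/l.png

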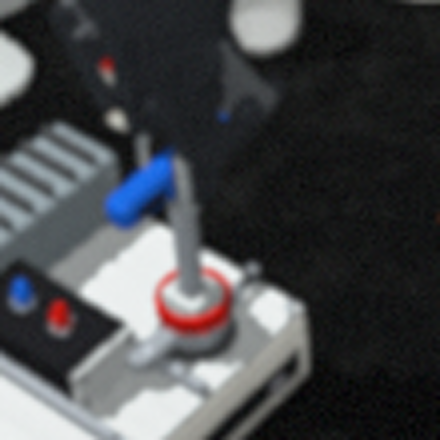

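Emit:
jog_arm:
  delta_pos:
    - [0,0,0]
    - [0,0,0]
    - [0,0,0]
  rot:
    - [0,0,0.4]
    - [0,0,0.2]
    - [0,0,0]
  hand: [-1,-1,-1]

```text
t: 24.22
tcp_pos: [0.5578, 0.1166, 0.1751]
tool_rot: [-2.367, -2.065, 0.001]
force: [-0.2, -2.0, -1.3]
finger_gap: 0.0149
finger_force: 58.9
```

```bash
python3 -c "
from h import *
o=observe();print(o['tcp_pos'],o['force'],o['moment'],o['tool_rot'],np.degrees(2*np.arctan2(o['tool_rot'][1],o['tool_rot'][0])))"
```

```text
[0.55783875 0.11660444 0.17514928] [-0.1892084  -1.96817769 -1.26839152] [-0.28501536  0.11347735  0.00130738] [-2.36715463e+00 -2.06505516e+00  9.17550296e-04] -277.7985001506593
```

Emit:
jog_arm:
  delta_pos:
    - [0,0,0]
    - [0,0,0]
    - [0,0,0]
  rot:
    - [0,0,0.4]
    - [0,0,0.2]
    - [0,0,0]
  hand: [-1,-1,-1]

```text
t: 24.6
tcp_pos: [0.5581, 0.1165, 0.1752]
tool_rot: [2.458, 1.956, -0.001]
force: [0.6, -2.2, -1.8]
finger_gap: 0.0148
finger_force: 58.9
```

```bash
python3 -c "
from h import *
o=observe();print(o['tcp_pos'],o['force'],o['moment'],o['tool_rot'],np.degrees(2*np.arctan2(o['tool_rot'][1],o['tool_rot'][0])))"
```

```text
[0.55805386 0.11649392 0.17524923] [ 0.64872861 -2.20719165 -1.77346802] [-0.50560252  0.03244419  0.02478208] [ 2.45811076e+00  1.95579716e+00 -6.54475712e-04] 77.01506188056524
```

Emit:
jog_arm:
  delta_pos:
    - [0,0,0]
    - [0,0,0]
    - [0,0,0]
    - [0,0,-0.2]
    - [0,0,-0.4]
    - [0,0,-0.6]
    - [0,0,-0.7]
    - [0,0,0]
  rot:
    - [0,0,-0.6]
    - [0,0,-0.5]
    - [0,0,0]
    - [0,0,0]
    - [0,0,0]
    - [0,0,0]
    - [0,0,0]
    - [0,0,0]
  hand: [-1,-1,-1,-1,-1,-1,-1,-1]

```text
t: 25.6
tcp_pos: [0.5599, 0.1169, 0.2257]
tool_rot: [2.288, 2.149, 0.007]
force: [1.4, 0.4, -1.1]
finger_gap: 0.0149
finger_force: 59.0
```

```bash
python3 -c "
from h import *
o=observe();print(o['tcp_pos'],o['force'],o['moment'],o['tool_rot'],np.degrees(2*np.arctan2(o['tool_rot'][1],o['tool_rot'][0])))
a,b=capture('top'),capture('scene')
f=lambda c,x,y,wd:cv2.resize(c['img'][y:y+wd*3//4,x:x+wd,::-1],(400,300),interpolation=cv2.INTER_CUBIC)
cv2.imwrite('pics/p5.png',np.hstack([f(a,130,150,80),f(b,140,175,110)]))"
```

```text
[0.55990932 0.1169487  0.22572338] [ 1.42121197  0.43807483 -1.13251572] [ 0.01837903 -0.01560743 -0.03415378] [2.28750571 2.14883461 0.00667795] 86.41926365723815
```

View pics/p5.png

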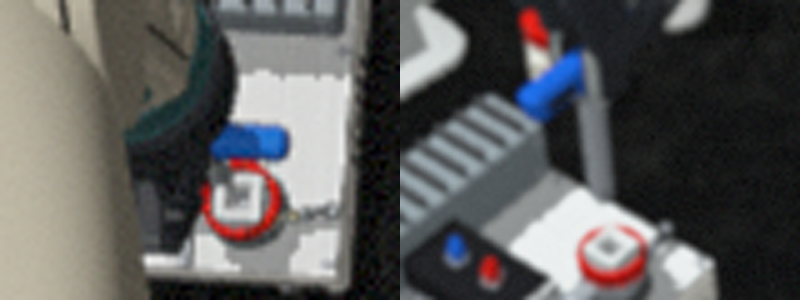

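Emit:
jog_arm:
  delta_pos:
    - [0,0,0]
    - [0,0,0]
    - [0,0,0]
    - [0,0,0]
    - [0,0,0]
    - [0,0,0]
    - [0,0,0]
    - [0,0,0]
    - [0,0,0]
    - [0,0,0]
  rot:
    - [0,0,-1]
    - [0,0,-1]
    - [0,0,-1]
    - [0,0,-1]
    - [0,0,-1]
    - [0,0,-1]
    - [0,0,-1]
    - [0,0,-1]
    - [0,0,-1]
    - [0,0,-1]
  hand: [-1,-1,-1,-1,-1,-1,-1,-1,-1,-1]

```text
t: 26.95
tcp_pos: [0.5574, 0.1167, 0.2218]
tool_rot: [-0.201, -3.133, 0.0]
force: [-1.4, 0.4, -1.7]
finger_gap: 0.0151
finger_force: 58.9
```

Emit:
jog_arm:
  delta_pos:
    - [0,0,0]
    - [0,0,0]
    - [0.17,-0.978,0]
    - [0.17,-0.978,0]
    - [0.17,-0.978,0]
    - [0.17,-0.978,0]
    - [0.17,-0.978,0]
    - [0.17,-0.978,0]
    - [0.17,-0.978,0]
    - [0.17,-0.978,0]
  rot:
    - [0,0,-0.77]
    - [0,0,0]
    - [0,0,0]
    - [0,0,0]
    - [0,0,0]
    - [0,0,0]
    - [0,0,0]
    - [0,0,0]
    - [0,0,0]
    - [0,0,0]
  hand: [-1,-1,-1,-1,-1,-1,-1,-1,-1,-1]

```text
t: 28.2
tcp_pos: [0.5201, -0.0789, 0.2224]
tool_rot: [-0.031, -3.141, -0.0]
force: [0.3, 0.2, -1.5]
finger_gap: 0.0151
finger_force: 58.9
```

Emit:
jog_arm:
  delta_pos:
    - [0.17,-0.978,0]
    - [0.17,-0.978,0]
    - [0.17,-0.978,0]
    - [0.17,-0.978,0]
    - [0,0,0]
    - [0,0,0]
  rot:
    - [0,0,0]
    - [0,0,0]
    - [0,0,0]
    - [0,0,0]
    - [0,0,0]
    - [0,0,0]
  hand: [-1,-1,-1,-1,-1,-1]

```text
t: 28.95
tcp_pos: [0.5017, -0.1753, 0.2225]
tool_rot: [-0.03, -3.141, -0.001]
force: [0.1, -0.4, -1.1]
finger_gap: 0.0147
finger_force: 59.0
```

```bash
python3 -c "
from h import *
np.set_printoptions(precision=4,suppress=True)
c=capture('scene');o=observe();print(o['tcp_pos'],o['force'],o['tool_rot'],o['finger_gap'])
for t in('key_blue','lock_socket','cartridge'):print(t,[(w(c,q['point']).round(4).tolist(),round(q['p'],2)) for q in pinpoint('scene',t)][:3])
x=o['tcp_pos'];print('delta',R.from_rotvec(o['tool_rot']).inv().apply(np.array([.4985,-.2001,.1018])-x)/.025)"
```

```text
[ 0.5018 -0.175   0.2226] [-0.8609 -0.4788 -1.005 ] [-0.0283 -3.141  -0.0011] 0.01487797925643984
key_blue [([0.373, -0.1989, 0.0009], 0.73), ([0.4985, -0.1777, 0.1336], 0.56)]
lock_socket [([0.5634, 0.1161, 0.0974], 0.86)]
cartridge [([0.615, 0.1676, 0.059], 0.93)]
delta [ 0.1098 -1.0078  4.8297]
```

Emit:
jog_arm:
  delta_pos:
    - [0.11,-1,0]
    - [0,0,0]
    - [0,0,0.7]
    - [0,0,0.8]
    - [0,0,0.8]
    - [0,0,0.6]
    - [0,0,0.2]
    - [0,0,0]
  rot:
    - [0,0,0]
    - [0,0,0]
    - [0,0,0]
    - [0,0,0]
    - [0,0,0]
    - [0,0,0]
    - [0,0,0]
    - [0,0,0]
  hand: [-1,-1,-1,-1,-1,-1,-1,-1]

```text
t: 30.15
tcp_pos: [0.4986, -0.2004, 0.145]
tool_rot: [-0.028, -3.141, -0.001]
force: [0.6, 0.4, -1.0]
finger_gap: 0.0155
finger_force: 59.1
```

Emit:
jog_arm:
  delta_pos:
    - [0,0,0.15]
    - [0,0,0.15]
    - [0,0,0.15]
    - [0,0,0]
  rot:
    - [0,0,0]
    - [0,0,0]
    - [0,0,0]
    - [0,0,0]
  hand: [-1,-1,-1,-1]

```text
t: 30.65
tcp_pos: [0.4984, -0.2006, 0.1337]
tool_rot: [-0.028, -3.141, -0.001]
force: [-0.6, 0.3, -0.8]
finger_gap: 0.0154
finger_force: 59.1
```

Emit:
jog_arm:
  delta_pos:
    - [0,0,0.25]
    - [0,0,0.3]
    - [0,0,0.3]
    - [0,0,0.3]
    - [0,0,0.08]
    - [0,0,0]
  rot:
    - [0,0,0]
    - [0,0,0]
    - [0,0,0]
    - [0,0,0]
    - [0,0,0]
    - [0,0,0]
  hand: [-1,-1,-1,-1,-1,-1]

```text
t: 31.4
tcp_pos: [0.4986, -0.2006, 0.1031]
tool_rot: [-0.028, -3.141, -0.0]
force: [0.3, 0.8, -1.2]
finger_gap: 0.0154
finger_force: 59.1
```

Tip near the hole's floor; release (limited opening) and lift off.

Emit:
jog_arm:
  delta_pos:
    - [0,0,0]
    - [0,0,0]
    - [0,0,0]
    - [0,0,0]
    - [0,0,-0.4]
    - [0,0,-0.8]
    - [0,0,-1]
    - [0,0,-1]
    - [0,0,-1]
    - [0,0,0]
  rot:
    - [0,0,0]
    - [0,0,0]
    - [0,0,0]
    - [0,0,0]
    - [0,0,0]
    - [0,0,0]
    - [0,0,0]
    - [0,0,0]
    - [0,0,0]
    - [0,0,0]
  hand: [0,0,0,0,0,0,0,0,0,0]

```text
t: 32.65
tcp_pos: [0.5005, -0.2017, 0.2113]
tool_rot: [0.028, 3.136, -0.004]
force: [0.5, -0.2, -0.2]
finger_gap: 0.0426
finger_force: 0.0
```

```bash
python3 -c "
from h import *
np.set_printoptions(precision=4,suppress=True)
o=observe();print(o['tcp_pos'],o['force'],o['t'])
c=capture('scene')
for t in('key_blue','key_orange','lock_socket','cartridge','cell_home'):print(t,[(w(c,q['point']).round(4).tolist(),round(q['p'],2)) for q in pinpoint('scene',t)][:3])
I=c['img'][155:182,278:318].astype(float);m=I[...,2]-I[...,0]>60;print(np.argwhere(m).mean(0)[::-1]+[278,155],m.sum())"
```

```text
[ 0.5005 -0.2017  0.2113] [ 0.4526 -0.205  -0.154 ] 32.65
key_blue [([0.3735, -0.2031, 0.0053], 0.54)]
key_orange [([0.4925, -0.1198, 0.0126], 0.98)]
lock_socket [([0.5616, 0.1147, 0.0998], 0.59)]
cartridge [([0.6139, 0.1699, 0.0606], 0.64)]
cell_home [([0.6125, 0.1665, 0.0604], 0.59)]
[296.7758 168.637 ] 281
```

```bash
python3 -c "
from h import *
print(job_done())"
```

```text
the job is handed in; nothing more can be done
None
```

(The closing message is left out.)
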